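Clamp the pivot bolt for drilling

ROBOT

A 6-joint arm with a two-finger parallel gripper is mounted at the origin on the work surface. World frame = base frame: x ahead of the robot, y to its left, z up, the work surface at z = 0. Lengths are in m, angles in rad, forces in N, time in s.
With the tool pointing down it reaches from about 0.375 to 0.825 m from the base axis. Payload 5.5 kg.
Tool frame: the origin (TCP) lies at the very end of the fingers, on their centre line; the grasp point (between the pads) lies arm.hold_point_z behind it (arm.hold_point_z is the distance from the TCP to the grasp point, in m); z points along the fingers, y is the line along which they close (so a half turn about z gives the same grasp; the last joint's range is limited). The gripper opens to 85 mm and grips with 20 to 120 N. Pads are 22 mm wide; open, the fingers measure 114 mm over their backs; the gripper's body (76 mm by 85 mm) begins 54 mm behind the grasp point. The pads swing forward as they close: fully open they stand 13 mm farther back than shut.
Start: joints at [-1.118, 0.314, -0.047, 1.21, 0, 1.571], TCP at [0.262, -0.54, 0.231] pointing down, gripper open.
Joint ranges: [-2.67, 2.67], [-0.69, 1.73], [-1.03, 1.25], [-2.08, 2.16], [-1.42, 1.45], [-3.14, 3.14]. Speed limits (rad/s): [2.39, 2.39, 3.01, 3.14, 3.14, 3.14].

INTERFACE

Orientations are given as a unit quaternion [w, x, y, z].
In Python, from workcell import arm, eyes gives the robot as it stands.
- The arm moves only by the shell command python3 -m handwheel 'ROWS' [FORCE]. ROWS is JSON, a list of rows, each an object of numbers: "rx", "ry", "rz": the turn, a rotation vector about the tool's x, y, z in degrees; "x", "y", "z": the shift along the tool's x, y, z in mm; "fingers": the finger opening in mm, from 0 to 85.4. In form: [{"rx": .., "ry": .., "rz": .., "x": .., "y": .., "z": .., "fingers": ..}, ...]. A call has 1 to 20 rows; each row is the pose to reach, as a shift and turn from the pose commanded when the call began, along the tool's axes at that moment; what a row does not reach only later rows make up. A row lasts 1/10 s, in which the tool goes at most 50 mm and 8.59 degrees, less where a joint would pass 70% of its speed; a pose out of reach is approached as far as the arm can. A call with a gripper value outside its range is refused whole. The fingers move at their own pace and stop on an object; FORCE is the grip in N (left out, the last holds). Time passes only in rows, so rows that repeat a pose let the fingers close. It gives the time, the measured TCP pose, the force, the opening and the grip force at its end, in the units of the state.
- arm.observe(): the state, without advancing time (a new reading comes with each control period).
- eyes.get_image(name): name is "scene" or "top"; returns a dict with "color" (384x512x3 uint8, red, green, blue), "fx", "fy", "cx", "cy" (pixels), "rvec" (rotation vector, rad) and "tvec" (3), from world to camera coordinates, as OpenCV has them. Camera axes: x right, y down, z forward; pixel columns grow to the right and rows downward; lengths in m; the calibration is good to about 2 mm. A picture is of the moment at which its call begins. There is no depth.
- arm.sign_off(): hands the job in; it is judged then, once.
The state is a dict: "t": time; "joint_pos": joint angles; "joint_vel": joint speeds; "tau": joint torques, N m; "eef_pos": TCP position; "orientation": TCP orientation; "contact_force": force on the tool from outside, world axes, zero at the start; "torque": the same for the moment, N m; "finger_gap": finger opening in m; "finger_force": force on a finger pad.
Only numpy, scipy, OpenCV 4.12 (cv2) and the standard library are available. Lean on these libraries where they do the work, as an engineer would, in place of code of your own. Each camera call takes 0.05 s, during which the arm holds its last target. There are 200 camera calls.

TASK

Pluck the headed pivot bolt (the only one of the three steel parts with a head) out of the sloping pocket tray and lay it, without dropping it, in the two V-blocks on the clamp's carriage, letting go of it there. Then slide the carriage fully home under the screw and wind the handwheel clockwise (seen from above) by its crank handle until it stops, so that the sprung pad presses firmly on the bolt. Leave the other two pins in their pockets and everything else on the bench where it is.

Things in the scene. Friction and masses are not known exactly. Their poses are not given: they have to be found in the camera images.
- bolt: steel pivot bolt: rod 18 mm in diameter, 130 mm long, with a round head 32 mm in diameter, 14 mm thick. x axis along the rod towards the head; origin on the axis: rod from x = -75 to +55 mm, head +55 to +69 mm; centre of mass about +8 mm; 0.33 kg. Lies in a tray pocket, head uphill, parallel to the slope, origin at the middle of the finger channel
- tray: fixed grey pocket tray 186 mm wide (y) sloping up at 35 degrees to its +x, origin on the bench. Three pockets along the slope at y = -56, 0, 56 mm (parts shuffled), 21 mm wide, half a rod deep; a finger channel 50 mm long crosses them: rod axes there at x = -10, z = 76 mm, 17 mm off its floor. A 10 mm bar along y at x = 10, z = 196 mm blocks a straight-down gripper: come square to the slope
- long_pin: plain steel pin without a head, 18 mm in diameter, 130 mm long, in a tray pocket; x axis along it, uphill; pin from x = -75 to +55 mm. Stays in its pocket
- short_pin: plain steel pin without a head, 18 mm in diameter, 85 mm long, in a tray pocket; x axis along it, uphill; pin from x = -75 to +10 mm. Stays in its pocket
- clamp: fixed green screw clamp, base 370 by 100 mm, 14 mm thick; origin on the bench under the screw's axis; carriage slides along its +x. Arch at x = 0: columns 18 mm thick at y = +-62 mm, bridge 40 by 142 mm from z = 124 to 150 mm. On top a solid handwheel 90 mm in diameter, rim from z = 172 to 184 mm, with a crank handle
- carriage (a joint): position of the carriage along the clamp's +x, m: 0 = out at the loading end, 0.145 = fully home under the screw; it starts near 0; about 3 N of friction
- seat (a point): on the carriage: middle of the two V-blocks, at the height of the axis of an 18 mm rod lying in them (62 mm above the bench, 29 mm above the carriage's plate); x axis along the Vs, the clamp's +x. V-blocks 20 mm long centred at x = -35 and +35 mm, 48 mm wide, open 50 mm between them for fingers. Either end of the bolt may point to the screw
- post_top (a point): top of the carriage's upright steel post, 16 mm in diameter and 56 mm tall, top 89 mm above the bench, 100 mm behind the seat (-x); the carriage is moved by it
- wheel (a joint): angle of the handwheel, rad; grows clockwise seen from above and lowers the pad by 4 mm per rad; starts between 0 and 0.8, the pad meets a bolt lying in the Vs at about 5, stop at 7.0 (a little over one turn). Stays where left
- wheel_hub (a point): on the handwheel's vertical axis, top of its hub, 190 mm above the bench
- crank_grip (a point): grip point of the black crank handle, an upright round freely revolving handle 18 mm in diameter and 44 mm tall, standing on the wheel 35 mm from its axis; the point is on its axis, 211 mm above the bench, 17 mm below its top
- pad: round steel pressure pad 26 mm in diameter on the end of the screw under the bridge, sprung (1.5 N per mm); origin at the centre of its lower face
- wrench: loose wrench 170 mm long lying on the bench between tray and clamp; bystander
- screwdriver: loose screwdriver 190 mm long lying behind; bystander
- jar: loose amber glass jar 60 mm in diameter, 75 mm tall; bystander
- can: loose can 68 mm in diameter, 100 mm tall; bystander
- wood_block: loose wooden block 90 by 120 by 40 mm; bystander
- bearing: loose steel bearing ring 62 mm in diameter, 18 mm tall; bystander

How it is judged:
On the way, in this order (a step that is already met when the one before it is completed fails the run):
1. the bolt has been plucked from its pocket (moved more than 60 mm) and is held (distance of bolt from where it was at the start of the episode above 0.06 m and contact force between the fingers and bolt above 0.5 N), for 0.1 s.
2. the bolt lies in both V-blocks, let go of (x of bolt in the frame of seat between -0.02 and 0.02 m and y of bolt in the frame of seat between -0.004 and 0.004 m and z of bolt in the frame of seat between -0.005 and 0.005 m and angle between the x axis of bolt and the x axis of seat, either way round below 0.06 rad and contact force between the fingers and bolt below 0.1 N), for 0.2 s.
3. the carriage is fully home with the bolt in the V-blocks (x of bolt in the frame of seat between -0.02 and 0.02 m and y of bolt in the frame of seat between -0.004 and 0.004 m and z of bolt in the frame of seat between -0.005 and 0.005 m and angle between the x axis of bolt and the x axis of seat, either way round below 0.06 rad and value of joint carriage above 0.14 m), for 0.2 s.
4. the wheel is wound to its stop and the pad presses on the bolt (value of joint wheel above 6.6 rad and contact force between pad and bolt above 4 N), for 0.2 s.
At the end, for the whole second after the job is handed in: The bolt lies still in both V-blocks (origin within 20 mm of the seat along the V, 4 mm across, 5 mm in height, within 0.06 rad), the carriage is home (over 0.140 m), the wheel is wound past 6.6 rad and the pad presses on the bolt with more than 4 N (all of step 3 and all of step 4 and linear speed of bolt below 0.02 m/s); the robot touches nothing.
It fails at once if the bolt is dropped (falls freely faster than 0.7 m/s) (linear speed of bolt above 0.7 m/s and contact force between the fingers and bolt below 0.05 N).
It fails at once if one of the other pins leaves its place by more than 15 mm (distance of any of long_pin, short_pin from where it was at the start of the episode above 0.015 m).
It fails at once if a bystander is moved by more than 25 mm (distance of any of wrench, screwdriver, jar, can, wood_block, bearing from where it was at the start of the episode above 0.025 m).
It also fails if it takes over 64 s, if anything falls off the work surface, if the arm or the gripper's body presses on something with over 40 N, if the wrist force passes 120 N, or if a joint passes its speed limit or range.

## Working session

There is one attempt and no reset: what is moved stays moved. The work goes in short steps, Python scripts to look and compute and a shell command to move; the robot and the scene stay as the last step left them, time stands still between calls to the robot, and variables do not carry over. Pictures are saved under pics/ and viewed, at most 10 in all, crops included, and the job is handed in when it is done.

```bash
ls; mkdir -p pics; python3 - <<'E'
from workcell import arm, eyes
import cv2,numpy as np
s=arm.observe();print({k:np.round(v,3).tolist() for k,v in s.items()},arm.hold_point_z)
for n in("scene","top"):
    d=eyes.get_image(n);cv2.imwrite(f"pics/{n}0.png",d["color"][:,:,::-1])
    R=cv2.Rodrigues(np.array(d["rvec"],float))[0];print(n,d["fx"],d["fy"],d["cx"],d["cy"],(-R.T@np.array(d["tvec"]).ravel()).round(3),R.round(3).tolist())
E
```

```text
pics
{'t': 0.0, 'joint_pos': [-1.118, 0.314, -0.048, 1.21, 0.0, 1.571], 'joint_vel': [-0.0, 0.001, -0.0, 0.001, -0.0, 0.001], 'tau': [0.0, -53.959, 33.975, 0.019, 0.0, -0.0], 'eef_pos': [0.262, -0.539, 0.23], 'orientation': [-0.001, 0.974, 0.224, -0.0], 'contact_force': [-0.149, -0.632, -0.718], 'torque': [0.019, 0.019, 0.031], 'finger_force': 0.0, 'finger_gap': 0.086} 0.0187
scene 366.80056053424477 366.80056053424477 254.91495927128844 191.0090011116956 [ 1.086 -0.161  0.939] [[0.289, 0.957, -0.006], [0.773, -0.237, -0.589], [-0.565, 0.165, -0.808]]
top 393.7862294228654 393.7862294228654 249.26403356511983 194.2656081989844 [0.362 0.003 1.129] [[0.008, -1.0, -0.017], [-0.982, -0.005, -0.188], [0.188, 0.018, -0.982]]
```

View pics/scene0.png

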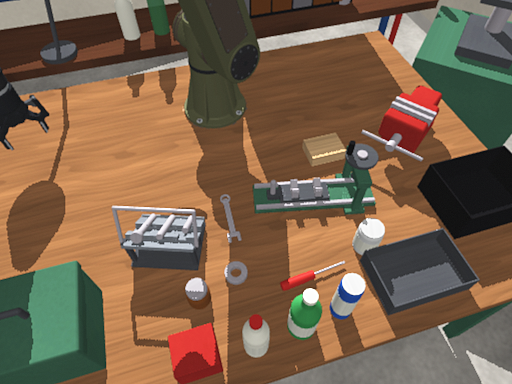

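View pics/top0.png

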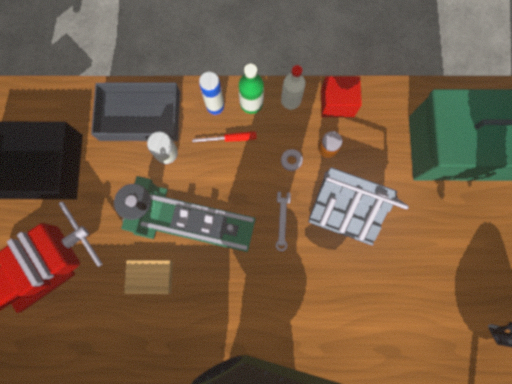

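The scene view shows the tray near (165,235) and the clamp near (315,190), with its wheel at (362,155). The top view has the tray at (350,207), the clamp at (190,215) and the wheel at (130,202). I'll enlarge both.

```bash
python3 - <<'E'
import cv2,numpy as np
s=cv2.imread("pics/scene0.png");t=cv2.imread("pics/top0.png")
def c(i,x,y,w,h):return cv2.resize(i[y:y+h,x:x+w],(400,300),interpolation=cv2.INTER_CUBIC)
cv2.imwrite("pics/m1.png",np.vstack([np.hstack([c(s,105,190,120,90),c(t,300,160,120,90)]),np.hstack([c(s,245,130,140,105),c(t,105,160,160,120)])]))
E
```

```text
(no output)
```

View pics/m1.png

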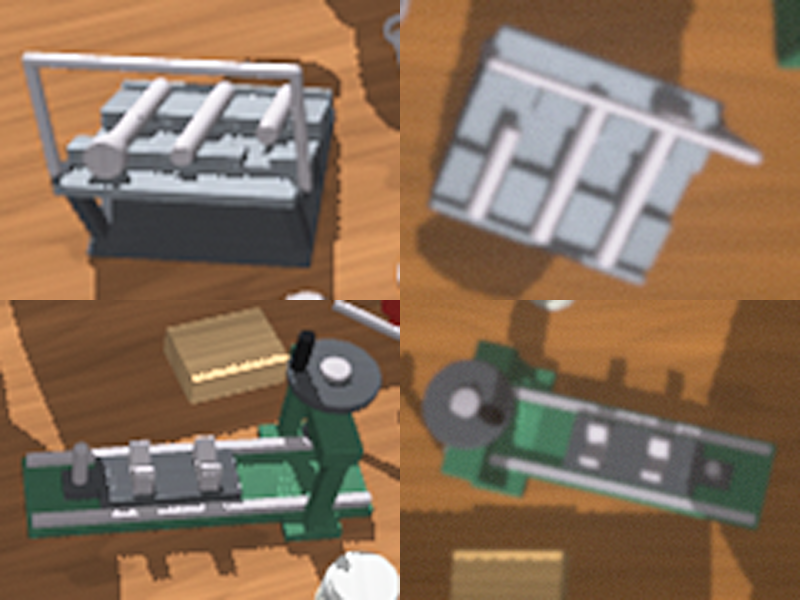

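In the crops, the bolt is the leftmost part in the scene view (head at crop 105,160) and the rightmost in the top view. The carriage is out, with the post at (80,148) in the scene crop. The crank stands at about (305,335) in the scene crop, on the carriage side of the hub.

```bash
cat > h.py <<'E'
import numpy as np,cv2
from scipy.spatial.transform import Rotation as Ro
from workcell import arm,eyes
def cam(n):
    d=eyes.get_image(n);return d
def ray(d,px,z):
    R=cv2.Rodrigues(np.array(d["rvec"],float))[0];c=-R.T@np.array(d["tvec"],float).ravel()
    v=R.T@np.array([(px[0]-d["cx"])/d["fx"],(px[1]-d["cy"])/d["fy"],1]);return c+v*(z-c[2])/v[2]
def pix(d,p):
    R=cv2.Rodrigues(np.array(d["rvec"],float))[0];q=R@p+np.array(d["tvec"],float).ravel();return q[:2]/q[2]*d["fx"]+[d["cx"],d["cy"]]
def tool():
    s=arm.observe();o=s["orientation"];return np.array(s["eef_pos"]),Ro.from_quat([o[1],o[2],o[3],o[0]])
def rel(p,R):
    p0,R0=tool();return (R0.inv().apply(p-p0)*1e3).round(1),np.degrees((R0.inv()*R).as_rotvec()).round(2)
E
python3 - <<'E'
from h import *
S=cam("scene");T=cam("top")
st=lambda x,y:(105+x/3.333,190+y/3.333); tt=lambda x,y:(300+(x-400)/3.333,160+y/3.333)
sc=lambda x,y:(245+x/2.857,130+(y-300)/2.857); tc=lambda x,y:(105+(x-400)/2.5,160+(y-300)/2.5)
obs=[(T,tt(478,217),(-76.6,56,40.4)),(T,tt(541,241),(-76.6,0,40.4)),(T,tt(606,264),(-76.6,-56,40.4)),(T,tt(512,128),(-7,56,89.1)),
(S,st(183,155),(35,0,107.5)),(S,st(105,160),(46.5,-56,115.6)),(S,st(268,135),(-1.8,56,81.7))]
A=np.array([ray(d,p,m[2]/1e3)[:2] for d,p,m in obs]);M=np.array([m[:2] for *_,m in obs])/1e3
Ac,Mc=A-A.mean(0),M-M.mean(0)
th=np.arctan2((Mc[:,0]*Ac[:,1]-Mc[:,1]*Ac[:,0]).sum(),(Mc*Ac).sum());r=np.array([[np.cos(th),-np.sin(th)],[np.sin(th),np.cos(th)]])
t=A.mean(0)-r@M.mean(0);print("tray",t.round(4),np.degrees(th),"res mm",((A-M@r.T-t)*1e3).round(1).tolist())
for n,d,p,z in[("hub",T,tc(465,404),.19),("hub",S,sc(337,370),.19),("crank",T,tc(490,413),.228),("crank",S,sc(305,336),.228),("post",T,tc(712,468),.089),("post",S,sc(80,449),.089)]:print(n,ray(d,p,z)[:2].round(4))
E
```

```text
tray [ 0.5388 -0.2576] -18.534374261431388 res mm [[0.8, -2.7], [-1.0, -1.0], [-1.8, -0.5], [1.1, -1.5], [-0.3, 1.8], [-1.5, 1.9], [2.6, 1.9]]
hub [0.5223 0.3076]
hub [0.5311 0.3083]
crank [0.5075 0.2713]
crank [0.5124 0.2753]
post [0.4721 0.0728]
post [0.4767 0.0725]
```

```bash
cat >> h.py <<'E'
th=np.radians(-18.53);a=np.radians(35)
u=np.array([np.cos(a)*np.cos(th),np.cos(a)*np.sin(th),np.sin(a)])
zt=np.array([np.sin(a)*np.cos(th),np.sin(a)*np.sin(th),-np.cos(a)])
Rt=Ro.from_matrix(np.c_[u,np.cross(zt,u),zt]);bolt=np.array([.5115,-.3075,.076]);Gt=bolt+.0135*zt
E
python3 - <<'E'
from h import *
print(Gt, Gt-.12*zt, rel(Gt-.12*zt,Rt))
E
```

```text
[ 0.51884185 -0.30996082  0.06494145] [ 0.45358096 -0.28808683  0.16323969] (array([ 281.8, -142.1,   67.7]), array([-13.63,  33.23,  43.04]))
```

```bash
python3 -m handwheel '[{"rx":-3,"ry":7,"rz":9,"x":50,"y":-25,"z":0,"fingers":40},{"rx":-6,"ry":14,"rz":18,"x":100,"y":-50,"z":10,"fingers":40},{"rx":-9,"ry":21,"rz":27,"x":150,"y":-75,"z":25,"fingers":40},{"rx":-11,"ry":27,"rz":35,"x":200,"y":-100,"z":40,"fingers":40},{"rx":-13.6,"ry":33.2,"rz":43,"x":250,"y":-125,"z":55,"fingers":40},{"rx":-13.6,"ry":33.2,"rz":43,"x":282,"y":-142,"z":68,"fingers":40},{"rx":-13.6,"ry":33.2,"rz":43,"x":282,"y":-142,"z":68,"fingers":40},{"rx":-13.6,"ry":33.2,"rz":43,"x":282,"y":-142,"z":68,"fingers":40},{"rx":-13.6,"ry":33.2,"rz":43,"x":282,"y":-142,"z":68,"fingers":40}]' 30
python3 - <<'E'
from h import *
print(rel(Gt,Rt)); s=cam("scene")["color"][150:300,60:260,::-1];t=cam("top")["color"][120:270,270:470,::-1]
cv2.imwrite("pics/a1.png",cv2.resize(np.hstack([s,t]),(800,300),interpolation=cv2.INTER_CUBIC))
E
```

```text
t: 1.1
eef_pos: [0.4537, -0.2875, 0.163]
orientation: [0.048, 0.942, -0.152, 0.296]
contact_force: [0.3, -0.4, 0.3]
finger_gap: 0.0401
finger_force: 0.0
(array([  0.3,   0.7, 119.8]), array([-0.04,  0.05,  0.18]))
```

View pics/a1.png

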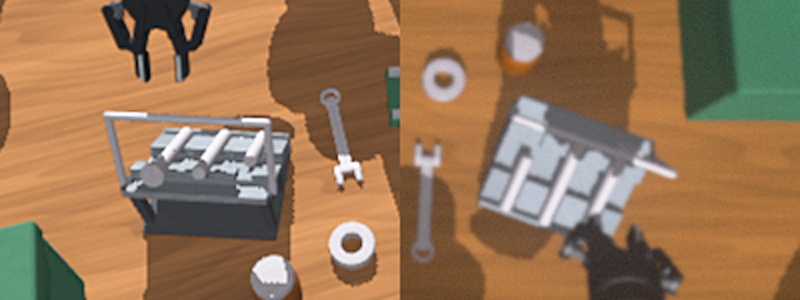

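The gripper sits above and downhill of the bolt, with its fingers straddling the rod's line (top crop around (600,240)). I'll go down 90 mm and check.

```bash
python3 -m handwheel '[{"z":40,"fingers":40},{"z":75,"fingers":40},{"z":90,"x":0,"y":0.7,"fingers":40},{"z":90,"y":0.7,"fingers":40}]' 30
python3 - <<'E'
from h import *
print(rel(Gt,Rt)); s=cam("scene")["color"][190:280,110:230,::-1];t=cam("top")["color"][160:250,300:420,::-1]
cv2.imwrite("pics/a2.png",cv2.resize(np.hstack([s,t]),(800,300),interpolation=cv2.INTER_CUBIC))
E
```

```text
(array([ -2.5,  -1.5, 120.2]), array([ 0.07, -0.09,  0.09]))$[0]: bad value
```

View pics/a2.png

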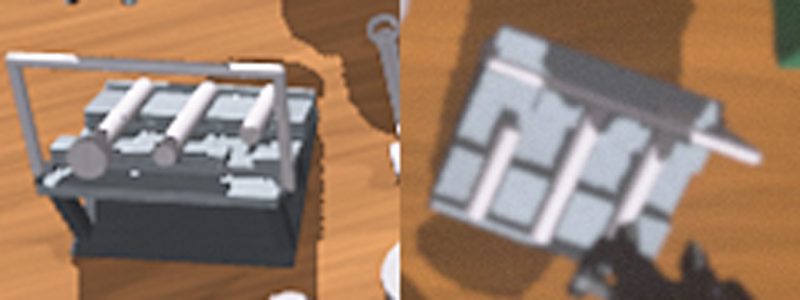

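The move was refused because a row needs every key. The arm hasn't moved; I'm resending in full.

```bash
python3 -m handwheel '[{"rx":0,"ry":0,"rz":0,"x":0,"y":0,"z":40,"fingers":40},{"rx":0,"ry":0,"rz":0,"x":0,"y":0,"z":75,"fingers":40},{"rx":0,"ry":0,"rz":0,"x":0,"y":0,"z":90,"fingers":40},{"rx":0,"ry":0,"rz":0,"x":0,"y":0,"z":90,"fingers":40}]' 30
python3 - <<'E'
from h import *
print(rel(Gt,Rt)); s=cam("scene")["color"][190:280,110:230,::-1];t=cam("top")["color"][160:250,300:420,::-1]
cv2.imwrite("pics/a3.png",cv2.resize(np.hstack([s,t]),(800,300),interpolation=cv2.INTER_CUBIC))
E
```

```text
t: 1.7
eef_pos: [0.5028, -0.3058, 0.0876]
orientation: [0.048, 0.942, -0.154, 0.295]
contact_force: [-0.5, 1.2, -0.3]
finger_gap: 0.0401
finger_force: 0.0
(array([ 0.6, -1.1, 28.1]), array([ 0.  ,  0.16, -0.01]))
```

View pics/a3.png

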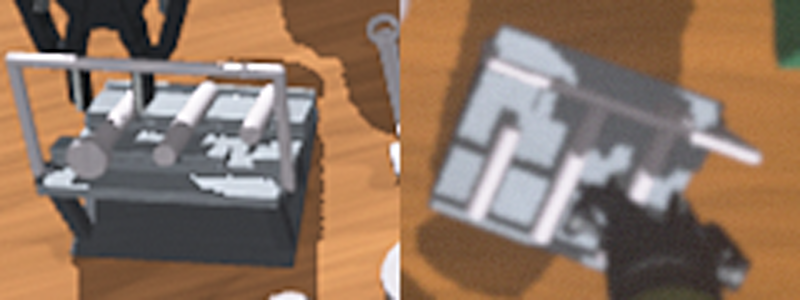

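The fingers straddle the bolt rod in both views (scene crop fingers at (82,85) and (145,85)). I'll go down 29 mm and grip.

```bash
python3 -m handwheel '[{"rx":0,"ry":0,"rz":0,"x":0,"y":0,"z":12,"fingers":40},{"rx":0,"ry":0,"rz":0,"x":0,"y":0,"z":22,"fingers":40},{"rx":0,"ry":0,"rz":0,"x":0,"y":0,"z":29,"fingers":40},{"rx":0,"ry":0,"rz":0,"x":0,"y":0,"z":29,"fingers":40},{"rx":0,"ry":0,"rz":0,"x":0,"y":0,"z":29,"fingers":10},{"rx":0,"ry":0,"rz":0,"x":0,"y":0,"z":29,"fingers":10},{"rx":0,"ry":0,"rz":0,"x":0,"y":0,"z":29,"fingers":10},{"rx":0,"ry":0,"rz":0,"x":0,"y":0,"z":29,"fingers":10}]' 60
```

```text
t: 2.6
eef_pos: [0.5185, -0.3101, 0.0662]
orientation: [0.049, 0.941, -0.153, 0.297]
contact_force: [-5.3, 2.1, 6.4]
finger_gap: 0.0157
finger_force: 58.4
```

The 15.7 mm gap and the axial force suggest the grip is above the rod's axis. I'll open, go 2.5 mm deeper and regrip.

```bash
python3 -m handwheel '[{"rx":0,"ry":0,"rz":0,"x":0,"y":0,"z":0,"fingers":35},{"rx":0,"ry":0,"rz":0,"x":0,"y":0,"z":0,"fingers":35},{"rx":0,"ry":0,"rz":0,"x":0,"y":0,"z":2.5,"fingers":35},{"rx":0,"ry":0,"rz":0,"x":0,"y":0,"z":2.5,"fingers":35}]' 60;  python3 -m handwheel '[{"rx":0,"ry":0,"rz":0,"x":0,"y":0,"z":0,"fingers":10},{"rx":0,"ry":0,"rz":0,"x":0,"y":0,"z":0,"fingers":10},{"rx":0,"ry":0,"rz":0,"x":0,"y":0,"z":0,"fingers":10},{"rx":0,"ry":0,"rz":0,"x":0,"y":0,"z":0,"fingers":10}]' 60
```

```text
t: 3.0
eef_pos: [0.5202, -0.3107, 0.0635]
orientation: [0.049, 0.941, -0.153, 0.297]
contact_force: [-0.4, -0.6, -0.5]
finger_gap: 0.0349
finger_force: 0.0
t: 3.4
eef_pos: [0.5194, -0.3126, 0.0645]
orientation: [0.051, 0.941, -0.154, 0.297]
contact_force: [-8.6, -1.2, 9.6]
finger_gap: 0.0164
finger_force: 60.5
```

```bash
python3 -m handwheel '[{"rx":0,"ry":0,"rz":0,"x":0,"y":0,"z":-3,"fingers":10},{"rx":0,"ry":0,"rz":0,"x":0,"y":0,"z":-8,"fingers":10},{"rx":0,"ry":0,"rz":0,"x":0,"y":0,"z":-15,"fingers":10},{"rx":0,"ry":0,"rz":0,"x":0,"y":0,"z":-15,"fingers":10}]' 60
python3 - <<'E'
from h import *
print(rel(Gt,Rt)); s=cam("scene")["color"][190:280,110:230,::-1];t=cam("top")["color"][160:250,300:420,::-1]
cv2.imwrite("pics/a4.png",cv2.resize(np.hstack([s,t]),(800,300),interpolation=cv2.INTER_CUBIC))
E
```

```text
t: 3.8
eef_pos: [0.5108, -0.3072, 0.0759]
orientation: [0.048, 0.942, -0.153, 0.296]
contact_force: [-0.6, 0.6, -1.8]
finger_gap: 0.0159
finger_force: 58.6
(array([ 0.7,  0.1, 13.8]), array([-0.02,  0.08,  0.04]))
```

View pics/a4.png

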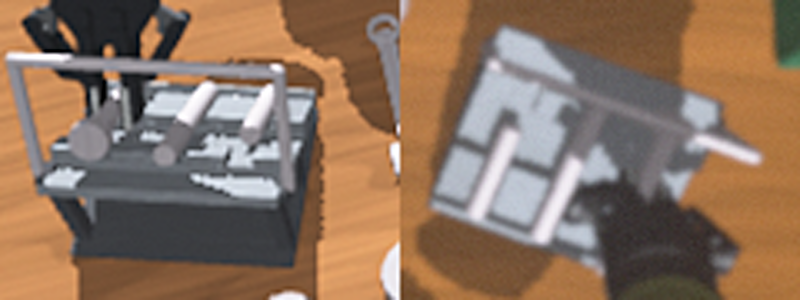

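The bolt has come up with the gripper: in the scene crop the head at (90,140) is slightly higher. I'll retreat square to the slope and a little downhill to clear the bar, then plan the transfer.

```bash
python3 -m handwheel '[{"rx":0,"ry":0,"rz":0,"x":-8,"y":0,"z":-20,"fingers":10},{"rx":0,"ry":0,"rz":0,"x":-20,"y":0,"z":-50,"fingers":10},{"rx":0,"ry":0,"rz":0,"x":-30,"y":0,"z":-90,"fingers":10},{"rx":0,"ry":0,"rz":0,"x":-40,"y":0,"z":-130,"fingers":10},{"rx":0,"ry":0,"rz":0,"x":-40,"y":0,"z":-160,"fingers":10},{"rx":0,"ry":0,"rz":0,"x":-40,"y":0,"z":-160,"fingers":10},{"rx":0,"ry":0,"rz":0,"x":-40,"y":0,"z":-160,"fingers":10}]' 60
cat >> h.py <<'E'
def down(yaw):
    c,s=np.cos(np.radians(yaw)),np.sin(np.radians(yaw));return Ro.from_matrix(np.c_[[c,s,0],[s,-c,0],[0,0,-1]])
E
python3 - <<'E'
from h import *
print(rel(np.array([.43,.02,.26]),down(30)),rel(np.array([.496,.170,.18]),down(77.4)))
E
```

```text
t: 4.6
eef_pos: [0.3938, -0.2687, 0.1846]
orientation: [0.049, 0.941, -0.153, 0.297]
contact_force: [-0.5, -0.2, -3.7]
finger_gap: 0.0161
finger_force: 59.3
(array([  -3.4, -285.1,  -95. ]), array([ 14.92, -32.9 , -46.93])) (array([ -37. , -448.4,  -21.2]), array([ 29.34, -26.32, -92.58]))
```

```bash
python3 -m handwheel '[{"rx":4,"ry":-8,"rz":-10,"x":-1,"y":-40,"z":-30,"fingers":10},{"rx":5,"ry":-11,"rz":-16,"x":-1,"y":-80,"z":-60,"fingers":10},{"rx":8,"ry":-18,"rz":-23,"x":-2,"y":-120,"z":-80,"fingers":10},{"rx":10,"ry":-22,"rz":-31,"x":-2,"y":-165,"z":-90,"fingers":10},{"rx":12,"ry":-27,"rz":-39,"x":-3,"y":-205,"z":-95,"fingers":10},{"rx":15,"ry":-33,"rz":-47,"x":-3,"y":-245,"z":-95,"fingers":10},{"rx":15,"ry":-33,"rz":-47,"x":-3,"y":-285,"z":-95,"fingers":10},{"rx":18,"ry":-31,"rz":-56,"x":-10,"y":-325,"z":-85,"fingers":10},{"rx":21,"ry":-30,"rz":-65,"x":-18,"y":-365,"z":-75,"fingers":10},{"rx":24,"ry":-29,"rz":-74,"x":-26,"y":-400,"z":-60,"fingers":10},{"rx":27,"ry":-28,"rz":-83,"x":-32,"y":-430,"z":-40,"fingers":10},{"rx":29.3,"ry":-26.3,"rz":-92.6,"x":-37,"y":-448,"z":-21,"fingers":10},{"rx":29.3,"ry":-26.3,"rz":-92.6,"x":-37,"y":-448,"z":-21,"fingers":10},{"rx":29.3,"ry":-26.3,"rz":-92.6,"x":-37,"y":-448,"z":-21,"fingers":10},{"rx":29.3,"ry":-26.3,"rz":-92.6,"x":-37,"y":-448,"z":-21,"fingers":10}]' 60
python3 - <<'E'
from h import *
print(tool()[0],rel(np.array([.496,.170,.18]),down(77.4)));S=cam("scene");T=cam("top");s=S["color"][100:250,240:390,::-1];t=T["color"][140:290,105:255,::-1]
cv2.imwrite("pics/a5.png",cv2.resize(np.hstack([s,t]),(800,400),interpolation=cv2.INTER_CUBIC))
seat=np.array([.4962,.1703,0]);d=np.array([np.cos(np.radians(77.4)),np.sin(np.radians(77.4)),0])
for n,c,o in(("S",S,(240,100)),("T",T,(105,140))):
  k=400/150;off=np.array([0 if n=="S" else 400,0])
  for nm,p in(("seat",seat+[0,0,.062]),("post",seat-.1*d+[0,0,.089]),("hub",seat+.14*d+[0,0,.19]),("tcp",tool()[0])):print(n,nm,((pix(c,p)-o)*k+off).round(0))
E
```

```text
t: 6.1
eef_pos: [0.4955, 0.1702, 0.1783]
orientation: [-0.001, 0.781, 0.625, -0.001]
contact_force: [-0.7, -0.4, -2.8]
finger_gap: 0.0157
finger_force: 59.4
[0.49545546 0.17024618 0.17825227] (array([-0.1,  0.6, -1.7]), array([-0.14,  0.02, -0.03]))
S seat [175. 227.]
S post [ 88. 217.]
S hub [325. 143.]
S tcp [187. 157.]
T seat [640. 211.]
T post [733. 230.]
T hub [470. 160.]
T tcp [621. 196.]
```

View pics/a5.png

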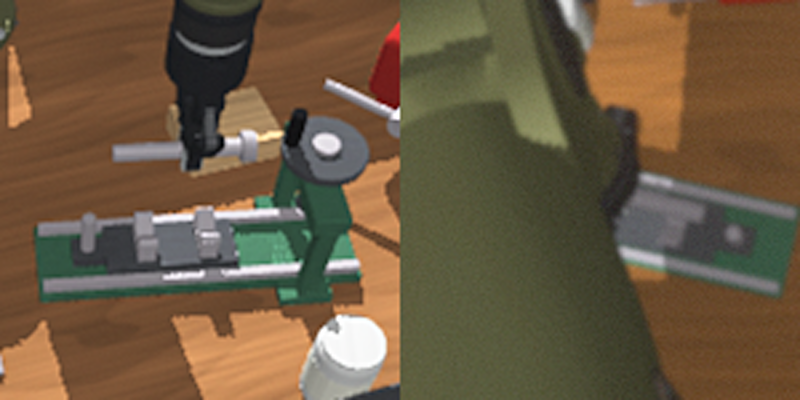

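The bolt is held level, from (113,153) to the head at (256,145). The post, hub and seat match the projections, with the V-block tops at (145,213) and (207,210). Next I'll work out the bolt's axis in the hand.

```bash
python3 - <<'E'
from h import *
S=cam("scene");p0,R=tool()
g=cv2.cvtColor(S["color"],cv2.COLOR_RGB2HSV)[100:200,270:345]
f=lambda x,y:(240+x/2.6667,100+y/2.6667)
P=[ray(S,f(*q),.1945) for q in((113,153),(165,152),(230,148),(256,145))]
d=P[2]-P[0];print(np.degrees(np.arctan2(d[1],d[0])),np.linalg.norm(P[3]-P[0])*1e3)
for q in P:print((R.inv().apply(q-p0)*1e3).round(1))
Q=[ray(S,f(*q),.075) for q in((145,213),(207,210))];d=Q[1]-Q[0];print(Q,np.degrees(np.arctan2(d[1],d[0])),np.linalg.norm(d))
E
```

```text
76.12050090736695 145.66919674643853
[-77.2   1.1 -14.7]
[-24.8   3.9 -14.7]
[ 41.5   3.7 -14.6]
[ 68.5   1.8 -14.6]
[array([0.47721092, 0.13986418, 0.075     ]), array([0.49357504, 0.20758118, 0.075     ])] 76.41465851775347 0.06966617924625092
```

The bolt is centred in the hand and in line with the Vs, so I'm lowering it.

```bash
python3 -m handwheel '[{"rx":0,"ry":0,"rz":0,"x":0,"y":0,"z":40,"fingers":10},{"rx":0,"ry":0,"rz":0,"x":0,"y":0,"z":80,"fingers":10},{"rx":0,"ry":0,"rz":0,"x":0,"y":0,"z":105,"fingers":10},{"rx":0,"ry":0,"rz":0,"x":0,"y":0,"z":115,"fingers":10},{"rx":0,"ry":0,"rz":0,"x":0,"y":0,"z":120,"fingers":10},{"rx":0,"ry":0,"rz":0,"x":0,"y":0,"z":120,"fingers":10}]' 60
python3 - <<'E'
from h import *
S=cam("scene");T=cam("top");s=S["color"][150:225,260:360,::-1];t=T["color"][180:255,170:270,::-1]
cv2.imwrite("pics/a6.png",cv2.resize(np.hstack([s,t]),(800,300),interpolation=cv2.INTER_CUBIC))
E
```

```text
t: 6.85
eef_pos: [0.4962, 0.1701, 0.0605]
orientation: [-0.0, 0.78, 0.625, 0.001]
contact_force: [-0.2, 0.1, -2.8]
finger_gap: 0.016
finger_force: 59.4
```

View pics/a6.png

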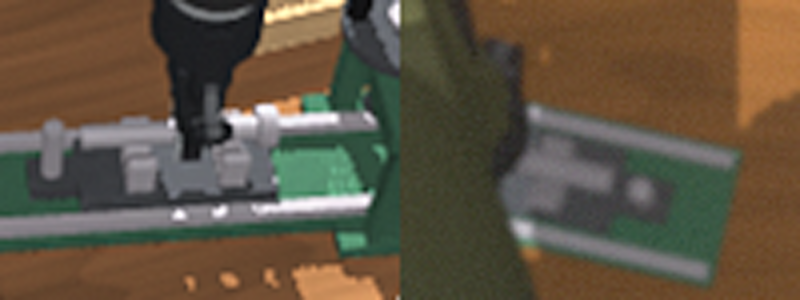

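The rod lies between the V halves: in the top crop its end is at (605,178), pointing at the post (645,190). I'll lower it until it touches.

```bash
python3 -m handwheel '[{"rx":0,"ry":0,"rz":0,"x":0,"y":0,"z":5,"fingers":10},{"rx":0,"ry":0,"rz":0,"x":0,"y":0,"z":9,"fingers":10},{"rx":0,"ry":0,"rz":0,"x":0,"y":0,"z":11,"fingers":10},{"rx":0,"ry":0,"rz":0,"x":0,"y":0,"z":11,"fingers":10}]' 60; python3 -m handwheel '[{"rx":0,"ry":0,"rz":0,"x":0,"y":0,"z":2,"fingers":10},{"rx":0,"ry":0,"rz":0,"x":0,"y":0,"z":2,"fingers":10}]' 60
```

```text
t: 7.35
eef_pos: [0.4953, 0.17, 0.0485]
orientation: [-0.001, 0.78, 0.626, -0.0]
contact_force: [-0.7, 0.4, -3.1]
finger_gap: 0.0161
finger_force: 59.4
t: 7.55
eef_pos: [0.4954, 0.1703, 0.0471]
orientation: [-0.001, 0.78, 0.626, 0.0]
contact_force: [-1.8, -0.5, 1.0]
finger_gap: 0.0164
finger_force: 59.9
```

Contact. One more millimetre, then ease the grip and open.

```bash
python3 -m handwheel '[{"rx":0,"ry":0,"rz":0,"x":0,"y":0,"z":1,"fingers":10},{"rx":0,"ry":0,"rz":0,"x":0,"y":0,"z":1,"fingers":10}]' 20; python3 -m handwheel '[{"rx":0,"ry":0,"rz":0,"x":0,"y":0,"z":0,"fingers":18},{"rx":0,"ry":0,"rz":0,"x":0,"y":0,"z":0,"fingers":22},{"rx":0,"ry":0,"rz":0,"x":0,"y":0,"z":0,"fingers":32},{"rx":0,"ry":0,"rz":0,"x":0,"y":0,"z":0,"fingers":40},{"rx":0,"ry":0,"rz":0,"x":0,"y":0,"z":0,"fingers":40},{"rx":0,"ry":0,"rz":0,"x":0,"y":0,"z":0,"fingers":40}]'; python3 -m handwheel '[{"rx":0,"ry":0,"rz":0,"x":0,"y":0,"z":-15,"fingers":40},{"rx":0,"ry":0,"rz":0,"x":0,"y":0,"z":-50,"fingers":40},{"rx":0,"ry":0,"rz":0,"x":0,"y":0,"z":-90,"fingers":40},{"rx":0,"ry":0,"rz":0,"x":-50,"y":0,"z":-100,"fingers":40},{"rx":0,"ry":0,"rz":0,"x":-100,"y":0,"z":-100,"fingers":40},{"rx":0,"ry":0,"rz":0,"x":-100,"y":0,"z":-100,"fingers":40}]'
python3 - <<'E'
from h import *
S=cam("scene");T=cam("top");s=S["color"][150:225,260:360,::-1];t=T["color"][180:255,170:270,::-1]
cv2.imwrite("pics/a7.png",cv2.resize(np.hstack([s,t]),(800,300),interpolation=cv2.INTER_CUBIC))
E
```

```text
t: 7.75
eef_pos: [0.4955, 0.1703, 0.047]
orientation: [-0.001, 0.78, 0.626, 0.0]
contact_force: [-6.3, -0.5, 10.4]
finger_gap: 0.0162
finger_force: 61.1
t: 8.35
eef_pos: [0.4958, 0.1701, 0.0458]
orientation: [-0.0, 0.78, 0.626, 0.0]
contact_force: [-0.0, -0.3, 0.2]
finger_gap: 0.0405
finger_force: 0.0
t: 8.95
eef_pos: [0.4726, 0.0682, 0.1463]
orientation: [0.0, 0.782, 0.624, -0.001]
contact_force: [-0.7, 0.0, 0.3]
finger_gap: 0.0404
finger_force: 0.0
```

View pics/a7.png

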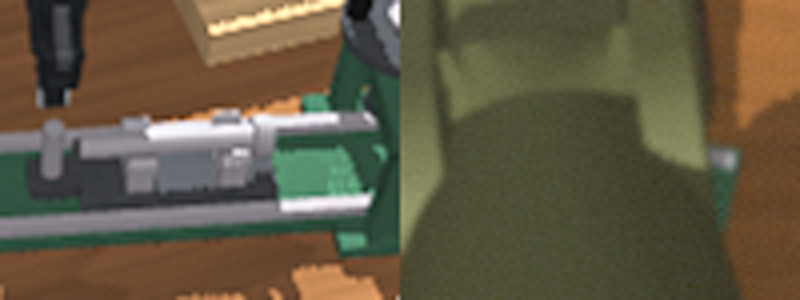

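The bolt lies in both V-blocks and has been let go (scene crop rod from (80,148) to the head at (268,135)). That was the last picture I may view, so I continue on numbers alone. Next: grip the post.

```bash
python3 -m handwheel '[{"rx":0,"ry":0,"rz":0,"x":0,"y":0,"z":30,"fingers":40},{"rx":0,"ry":0,"rz":0,"x":0,"y":0,"z":60,"fingers":40},{"rx":0,"ry":0,"rz":0,"x":0,"y":0,"z":85,"fingers":40},{"rx":0,"ry":0,"rz":0,"x":0,"y":0,"z":95,"fingers":40},{"rx":0,"ry":0,"rz":0,"x":0,"y":0,"z":95,"fingers":40}]' 40; python3 -m handwheel '[{"rx":0,"ry":0,"rz":0,"x":0,"y":0,"z":0,"fingers":5},{"rx":0,"ry":0,"rz":0,"x":0,"y":0,"z":0,"fingers":5},{"rx":0,"ry":0,"rz":0,"x":0,"y":0,"z":0,"fingers":5},{"rx":0,"ry":0,"rz":0,"x":0,"y":0,"z":0,"fingers":5},{"rx":0,"ry":0,"rz":0,"x":0,"y":0,"z":0,"fingers":5}]' 40
```

```text
t: 9.55
eef_pos: [0.4727, 0.0731, 0.0494]
orientation: [-0.001, 0.78, 0.626, -0.001]
contact_force: [-0.4, -0.3, -0.2]
finger_gap: 0.04
finger_force: 0.0
t: 10.05
eef_pos: [0.4721, 0.0735, 0.0516]
orientation: [-0.002, 0.78, 0.626, -0.0]
contact_force: [-7.4, 3.4, 4.3]
finger_gap: 0.0144
finger_force: 39.1
```

```bash
python3 -m handwheel '[{"rx":0,"ry":0,"rz":0,"x":5,"y":-1,"z":0,"fingers":5},{"rx":0,"ry":0,"rz":0,"x":15,"y":-1,"z":0,"fingers":5},{"rx":0,"ry":0,"rz":0,"x":25,"y":-1,"z":0,"fingers":5},{"rx":0,"ry":0,"rz":0,"x":35,"y":-1,"z":0,"fingers":5},{"rx":0,"ry":0,"rz":0,"x":45,"y":-1,"z":0,"fingers":5},{"rx":0,"ry":0,"rz":0,"x":55,"y":-1,"z":0,"fingers":5},{"rx":0,"ry":0,"rz":0,"x":65,"y":-1,"z":0,"fingers":5},{"rx":0,"ry":0,"rz":0,"x":70,"y":-1,"z":0,"fingers":5}]' 40
```

```text
t: 10.85
eef_pos: [0.4873, 0.1415, 0.0517]
orientation: [-0.001, 0.78, 0.626, -0.0]
contact_force: [-5.9, -2.0, 4.4]
finger_gap: 0.015
finger_force: 39.4
```

```bash
python3 -m handwheel '[{"rx":0,"ry":0,"rz":0,"x":10,"y":-0.5,"z":0,"fingers":5},{"rx":0,"ry":0,"rz":0,"x":20,"y":-0.5,"z":0,"fingers":5},{"rx":0,"ry":0,"rz":0,"x":30,"y":-0.5,"z":0,"fingers":5},{"rx":0,"ry":0,"rz":0,"x":40,"y":-0.5,"z":0,"fingers":5},{"rx":0,"ry":0,"rz":0,"x":50,"y":-0.5,"z":0,"fingers":5},{"rx":0,"ry":0,"rz":0,"x":60,"y":-0.5,"z":0,"fingers":5},{"rx":0,"ry":0,"rz":0,"x":65,"y":-0.5,"z":0,"fingers":5},{"rx":0,"ry":0,"rz":0,"x":65,"y":-0.5,"z":0,"fingers":5}]' 40; python3 -m handwheel '[{"rx":0,"ry":0,"rz":0,"x":3,"y":0,"z":0,"fingers":5},{"rx":0,"ry":0,"rz":0,"x":5,"y":0,"z":0,"fingers":5},{"rx":0,"ry":0,"rz":0,"x":5,"y":0,"z":0,"fingers":5}]' 40
```

```text
t: 11.65
eef_pos: [0.5017, 0.2061, 0.0516]
orientation: [-0.001, 0.78, 0.626, 0.001]
contact_force: [-5.2, 2.7, 3.9]
finger_gap: 0.0149
finger_force: 39.6
t: 11.95
eef_pos: [0.5026, 0.2098, 0.0517]
orientation: [-0.001, 0.78, 0.626, 0.0]
contact_force: [-5.8, -0.7, 4.9]
finger_gap: 0.0145
finger_force: 39.8
```

Now 140 mm along; I'll creep forward to find the stop.

```bash
python3 -m handwheel '[{"rx":0,"ry":0,"rz":0,"x":1.5,"y":0,"z":0,"fingers":5},{"rx":0,"ry":0,"rz":0,"x":2.5,"y":0,"z":0,"fingers":5},{"rx":0,"ry":0,"rz":0,"x":2.5,"y":0,"z":0,"fingers":5}]' 40; python3 -m handwheel '[{"rx":0,"ry":0,"rz":0,"x":1.5,"y":0,"z":0,"fingers":5},{"rx":0,"ry":0,"rz":0,"x":3,"y":0,"z":0,"fingers":5},{"rx":0,"ry":0,"rz":0,"x":3,"y":0,"z":0,"fingers":5}]' 40
```

```text
t: 12.25
eef_pos: [0.503, 0.2115, 0.0516]
orientation: [-0.0, 0.78, 0.626, -0.0]
contact_force: [-6.0, -3.4, 7.2]
finger_gap: 0.0149
finger_force: 39.9
t: 12.55
eef_pos: [0.5029, 0.2114, 0.0516]
orientation: [0.002, 0.781, 0.625, -0.002]
contact_force: [-7.8, -13.2, 13.5]
finger_gap: 0.0152
finger_force: 40.5
```

The carriage is at its stop: 13 N and no further motion. I'll release the post, rise and go to hover over the crank.

```bash
python3 -m handwheel '[{"rx":0,"ry":0,"rz":0,"x":-2,"y":0,"z":0,"fingers":5},{"rx":0,"ry":0,"rz":0,"x":-2,"y":0,"z":0,"fingers":30},{"rx":0,"ry":0,"rz":0,"x":-2,"y":0,"z":0,"fingers":30},{"rx":0,"ry":0,"rz":0,"x":-2,"y":0,"z":0,"fingers":40},{"rx":0,"ry":0,"rz":0,"x":-5,"y":0,"z":-45,"fingers":40},{"rx":0,"ry":0,"rz":0,"x":-60,"y":0,"z":-90,"fingers":40},{"rx":0,"ry":0,"rz":0,"x":-100,"y":0,"z":-140,"fingers":40},{"rx":0,"ry":0,"rz":0,"x":-100,"y":0,"z":-190,"fingers":40},{"rx":0,"ry":0,"rz":0,"x":-100,"y":0,"z":-210,"fingers":40},{"rx":0,"ry":0,"rz":0,"x":-100,"y":0,"z":-210,"fingers":40}]' 40
python3 - <<'E'
from h import *
S=cam("scene");h=S["color"];v=cv2.cvtColor(h,cv2.COLOR_RGB2HSV)[:,:,2]
np.set_printoptions(linewidth=250);print(v[135:180:1,340:385:1][:, ::1][:36:2])
d=np.array([np.cos(np.radians(77.4)),np.sin(np.radians(77.4)),0])
hub=np.array([.5255,.3085,.19]);cr=np.array([.5103,.277,.228])
print(pix(S,hub),pix(S,cr),tool()[0],rel(np.array([.5103,.277,.26]),down(77.4)))
E
```

```text
t: 13.55
eef_pos: [0.4862, 0.117, 0.268]
orientation: [0.002, 0.781, 0.625, 0.005]
contact_force: [-0.6, -0.1, -0.2]
finger_gap: 0.0397
finger_force: 0.0
[[112 113 110 112 110 107 108 109 109 109 111 112 111 111 112 110 110 111 109 108 110 110 110 111 110 108 112 116 127 141 158 185 221 233 221 195 150 107 100 102  97 102 108 110 113]
 [106 111 112 114 116 115 117 116 117 116 113 113 113 114 114 114 115 114 116 116 117 115 114 112 112 112 111 109 106 105 108 113 126 136 151 179 213 227 217 196 150 107 109 110 107]
 [126 112 115 115 113 114 114 115 114 118 119 120 121 119 116 113 111 110 108 108 110 107 106 106 105 107 111 112 113 113 116 118 116 111 111 112 126 136 148 173 208 220 209 218 189]
 [171 133 108 110 111 113 112 111 113 102  61  36  35  37  51  94 111 112 112 114 115 115 116 120 121 120 118 116 115 115 115 111 111 109 110 112 109 106 107 113 121 135 145 166 195]
 [169 164 130 108 109 110 111 115 106  59  31  35  39  39  31  85 118 117 117 115 115 114 112 112 110 111 109 110 110 108 109 108 107 108 109 110 110 109 109 108 107 100 102 106 115]
 [178 178 182 150 114 115 117 1
[... 1800 characters left out ...]
[111 108 111 111  72  66  71  75  77  70  58  53  55  57  61  62  61  80 108 115 114 115 114 111 111 113 112 113 114 115 112 111 101  76  68 143 197 203 198 194 193 193 196 196 198]
 [115 114 120  88  70  65  71  77  75  73  71  69  60  59  55  56  55  56  57  68  76  80  83  88  89  87  85  84  78  67  59  68  75 138 198 206 204 203 203 207 207 205 204 203 205]
 [113 117 109  65  60  70  75  73  75  71  72  69  61  57  73  84  83  75  69  64  63  64  59  58  57  57  56  59 131 181 180 205 217 212 207 205 200 196 194 192 191 189 189 193 141]]
[362.10006959 153.02240288] [351.9879615  141.90355141] [0.48510786 0.11717893 0.26485178] (array([161.4, -10.3,   5.5]), array([ 0.39, -0.25, -0.01]))
```

The crank top at (352,142) and hub at (362,153) in the scene image match my estimate. Going over the crank and down.

```bash
python3 -m handwheel '[{"rx":0,"ry":0,"rz":0,"x":40,"y":-2.5,"z":0,"fingers":40},{"rx":0,"ry":0,"rz":0,"x":80,"y":-5,"z":0,"fingers":40},{"rx":0,"ry":0,"rz":0,"x":120,"y":-7.5,"z":0,"fingers":40},{"rx":0,"ry":0,"rz":0,"x":150,"y":-9.5,"z":0,"fingers":40},{"rx":0,"ry":0,"rz":0,"x":161,"y":-10,"z":0,"fingers":40},{"rx":0,"ry":0,"rz":0,"x":161,"y":-10,"z":0,"fingers":40},{"rx":0,"ry":0,"rz":0,"x":161,"y":-10,"z":0,"fingers":40}]' 40
python3 -c "
from h import *
print(tool()[0],rel(np.array([.5103,.277,.197]),down(77.4)))"
```

```text
t: 14.3
eef_pos: [0.5072, 0.2755, 0.2602]
orientation: [-0.0, 0.78, 0.626, -0.001]
contact_force: [-0.8, 0.0, 0.7]
finger_gap: 0.0401
finger_force: 0.0
[0.50715812 0.27551921 0.2601645 ] (array([ 2.2,  2.8, 63.2]), array([-0.09,  0.05,  0.05]))
```

```bash
python3 -m handwheel '[{"rx":0,"ry":0,"rz":0,"x":2,"y":2,"z":15,"fingers":40},{"rx":0,"ry":0,"rz":0,"x":2,"y":2,"z":30,"fingers":40},{"rx":0,"ry":0,"rz":0,"x":2,"y":2,"z":45,"fingers":40},{"rx":0,"ry":0,"rz":0,"x":2,"y":2,"z":55,"fingers":40},{"rx":0,"ry":0,"rz":0,"x":2,"y":2,"z":62,"fingers":40},{"rx":0,"ry":0,"rz":0,"x":2,"y":2,"z":62,"fingers":40}]' 40; python3 -m handwheel '[{"rx":0,"ry":0,"rz":0,"x":0,"y":0,"z":0,"fingers":5},{"rx":0,"ry":0,"rz":0,"x":0,"y":0,"z":0,"fingers":5},{"rx":0,"ry":0,"rz":0,"x":0,"y":0,"z":0,"fingers":5},{"rx":0,"ry":0,"rz":0,"x":0,"y":0,"z":0,"fingers":5}]' 40
```

```text
t: 14.9
eef_pos: [0.5095, 0.277, 0.1982]
orientation: [-0.001, 0.78, 0.625, -0.001]
contact_force: [-0.4, 0.1, -1.3]
finger_gap: 0.0399
finger_force: 0.0
t: 15.3
eef_pos: [0.5102, 0.278, 0.1998]
orientation: [-0.0, 0.78, 0.626, 0.001]
contact_force: [-2.3, -1.4, 6.5]
finger_gap: 0.0158
finger_force: 39.6
```

```bash
python3 -c "
import numpy as np
for k in range(0,421,15):
  a=np.radians(194+k);b=np.radians(194);print(k,(35*(np.cos(a)-np.cos(b))).round(1),(35*(np.sin(a)-np.sin(b))).round(1))"
```

```text
0 0.0 0.0
15 3.3 -8.5
30 8.8 -15.8
45 15.9 -21.5
60 24.3 -25.2
75 33.3 -26.5
90 42.4 -25.5
105 50.9 -22.1
120 58.3 -16.7
135 64.0 -9.6
150 67.6 -1.2
165 69.0 7.9
180 67.9 16.9
195 64.6 25.4
210 59.1 32.8
225 52.0 38.5
240 43.6 42.1
255 34.6 43.5
270 25.5 42.4
285 17.0 39.1
300 9.6 33.6
315 4.0 26.5
330 0.3 18.1
345 -1.0 9.1
360 0.0 -0.0
375 3.3 -8.5
390 8.8 -15.8
405 15.9 -21.5
420 24.3 -25.2
```

```bash
python3 -m handwheel '[{"rx":0,"ry":0,"rz":0,"x":0.6,"y":-4.4,"z":0,"fingers":5},{"rx":0,"ry":0,"rz":0,"x":3.4,"y":-8.5,"z":0,"fingers":5},{"rx":0,"ry":0,"rz":0,"x":3.4,"y":-8.5,"z":0,"fingers":5}]' 40
```

```text
t: 15.6
eef_pos: [0.5023, 0.283, 0.1998]
orientation: [0.0, 0.78, 0.626, 0.0]
contact_force: [-1.3, -3.3, 7.8]
finger_gap: 0.016
finger_force: 39.8
```

```bash
python3 -m handwheel '[{"rx":0,"ry":0,"rz":0,"x":5.5,"y":-7.3,"z":0,"fingers":5},{"rx":0,"ry":0,"rz":0,"x":12.6,"y":-13,"z":0,"fingers":5},{"rx":0,"ry":0,"rz":0,"x":21,"y":-16.7,"z":0,"fingers":5},{"rx":0,"ry":0,"rz":0,"x":30,"y":-18,"z":0,"fingers":5},{"rx":0,"ry":0,"rz":0,"x":39,"y":-17,"z":0,"fingers":5},{"rx":0,"ry":0,"rz":0,"x":39,"y":-17,"z":0,"fingers":5}]' 40
```

```text
t: 16.2
eef_pos: [0.4941, 0.3265, 0.1998]
orientation: [-0.001, 0.78, 0.626, 0.001]
contact_force: [-1.1, 0.4, 6.6]
finger_gap: 0.0158
finger_force: 39.7
```

```bash
python3 -m handwheel '[{"rx":0,"ry":0,"rz":0,"x":8.5,"y":3.4,"z":0,"fingers":5},{"rx":0,"ry":0,"rz":0,"x":15.9,"y":8.8,"z":0,"fingers":5},{"rx":0,"ry":0,"rz":0,"x":21.6,"y":15.9,"z":0,"fingers":5},{"rx":0,"ry":0,"rz":0,"x":25.2,"y":24.3,"z":0,"fingers":5},{"rx":0,"ry":0,"rz":0,"x":26.6,"y":33.4,"z":0,"fingers":5},{"rx":0,"ry":0,"rz":0,"x":25.5,"y":42.4,"z":0,"fingers":5},{"rx":0,"ry":0,"rz":0,"x":25.5,"y":42.4,"z":0,"fingers":5}]' 40;python3 -m handwheel '[{"rx":0,"ry":0,"rz":0,"x":-3.3,"y":8.5,"z":0,"fingers":5},{"rx":0,"ry":0,"rz":0,"x":-8.8,"y":15.9,"z":0,"fingers":5},{"rx":0,"ry":0,"rz":0,"x":-15.9,"y":21.6,"z":0,"fingers":5},{"rx":0,"ry":0,"rz":0,"x":-24.3,"y":25.2,"z":0,"fingers":5},{"rx":0,"ry":0,"rz":0,"x":-24.3,"y":25.2,"z":0,"fingers":5}]' 40
```

```text
t: 16.9
eef_pos: [0.5416, 0.3406, 0.1998]
orientation: [-0.0, 0.78, 0.625, 0.0]
contact_force: [-0.5, -2.3, 7.5]
finger_gap: 0.0164
finger_force: 39.8
t: 17.4
eef_pos: [0.5599, 0.3118, 0.1998]
orientation: [-0.001, 0.78, 0.626, 0.0]
contact_force: [-3.3, -1.3, 7.5]
finger_gap: 0.0156
finger_force: 39.9
```

```bash
python3 -m handwheel '[{"rx":0,"ry":0,"rz":0,"x":-9,"y":1.4,"z":0,"fingers":5},{"rx":0,"ry":0,"rz":0,"x":-18.1,"y":0.3,"z":0,"fingers":5},{"rx":0,"ry":0,"rz":0,"x":-26.6,"y":-3,"z":0,"fingers":5},{"rx":0,"ry":0,"rz":0,"x":-34,"y":-8.5,"z":0,"fingers":5},{"rx":0,"ry":0,"rz":0,"x":-39.6,"y":-15.6,"z":0,"fingers":5},{"rx":0,"ry":0,"rz":0,"x":-43.3,"y":-24,"z":0,"fingers":5},{"rx":0,"ry":0,"rz":0,"x":-43.3,"y":-24,"z":0,"fingers":5}]' 40
```

```text
t: 18.1
eef_pos: [0.5272, 0.2747, 0.1998]
orientation: [-0.001, 0.78, 0.626, 0.001]
contact_force: [-1.3, 3.0, 7.7]
finger_gap: 0.0166
finger_force: 39.9
```

```bash
python3 -m handwheel '[{"rx":0,"ry":0,"rz":0,"x":-0.9,"y":-4.5,"z":0,"fingers":5},{"rx":0,"ry":0,"rz":0,"x":-1.3,"y":-9,"z":0,"fingers":5},{"rx":0,"ry":0,"rz":0,"x":-1.3,"y":-9,"z":0,"fingers":5}]' 40;python3 -m handwheel '[{"rx":0,"ry":0,"rz":0,"x":0.3,"y":-4.5,"z":0,"fingers":5},{"rx":0,"ry":0,"rz":0,"x":1,"y":-9.1,"z":0,"fingers":5},{"rx":0,"ry":0,"rz":0,"x":1,"y":-9.1,"z":0,"fingers":5}]' 40
```

```text
t: 18.4
eef_pos: [0.5192, 0.2751, 0.1998]
orientation: [0.0, 0.78, 0.626, 0.001]
contact_force: [1.9, 0.6, 7.7]
finger_gap: 0.0159
finger_force: 39.9
t: 18.7
eef_pos: [0.5107, 0.2776, 0.1998]
orientation: [0.001, 0.78, 0.626, 0.001]
contact_force: [2.2, -0.0, 7.7]
finger_gap: 0.0161
finger_force: 39.9
```

Full turn completed, force still small; keep on to the stop.

```bash
python3 -m handwheel '[{"rx":0,"ry":0,"rz":0,"x":1.4,"y":-4.4,"z":0,"fingers":5},{"rx":0,"ry":0,"rz":0,"x":3.3,"y":-8.5,"z":0,"fingers":5},{"rx":0,"ry":0,"rz":0,"x":3.3,"y":-8.5,"z":0,"fingers":5}]' 40;python3 -m handwheel '[{"rx":0,"ry":0,"rz":0,"x":2.5,"y":-3.8,"z":0,"fingers":5},{"rx":0,"ry":0,"rz":0,"x":5.5,"y":-7.3,"z":0,"fingers":5},{"rx":0,"ry":0,"rz":0,"x":5.5,"y":-7.3,"z":0,"fingers":5}]' 40
```

```text
t: 19.0
eef_pos: [0.503, 0.2823, 0.1997]
orientation: [0.001, 0.78, 0.625, 0.0]
contact_force: [1.4, -0.9, 8.1]
finger_gap: 0.0159
finger_force: 40.0
t: 19.3
eef_pos: [0.4967, 0.2889, 0.1997]
orientation: [0.001, 0.78, 0.625, -0.0]
contact_force: [-0.7, -2.8, 9.4]
finger_gap: 0.0161
finger_force: 40.2
```

```bash
python3 -m handwheel '[{"rx":0,"ry":0,"rz":0,"x":3.5,"y":-3,"z":0,"fingers":5},{"rx":0,"ry":0,"rz":0,"x":7.1,"y":-5.7,"z":0,"fingers":5},{"rx":0,"ry":0,"rz":0,"x":7.1,"y":-5.7,"z":0,"fingers":5}]' 40
```

```text
t: 19.6
eef_pos: [0.4963, 0.2897, 0.1997]
orientation: [0.009, 0.782, 0.624, -0.002]
contact_force: [11.0, -25.1, 11.6]
finger_gap: 0.0161
finger_force: 40.9
```

The stop is reached: 27 N and no further motion after about 391°. I'll relieve the force, open and retreat.

```bash
python3 -m handwheel '[{"rx":0,"ry":0,"rz":0,"x":-6.5,"y":5.2,"z":0,"fingers":5},{"rx":0,"ry":0,"rz":0,"x":-6.5,"y":5.2,"z":0,"fingers":5},{"rx":0,"ry":0,"rz":0,"x":-6.5,"y":5.2,"z":0,"fingers":22},{"rx":0,"ry":0,"rz":0,"x":-6.5,"y":5.2,"z":0,"fingers":40},{"rx":0,"ry":0,"rz":0,"x":-6.5,"y":5.2,"z":0,"fingers":40},{"rx":0,"ry":0,"rz":0,"x":-6.5,"y":5.2,"z":-20,"fingers":40},{"rx":0,"ry":0,"rz":0,"x":-6.5,"y":5.2,"z":-60,"fingers":40},{"rx":0,"ry":0,"rz":0,"x":-40,"y":5.2,"z":-80,"fingers":40},{"rx":0,"ry":0,"rz":0,"x":-90,"y":5.2,"z":-80,"fingers":40},{"rx":0,"ry":0,"rz":0,"x":-140,"y":5.2,"z":-80,"fingers":40},{"rx":0,"ry":0,"rz":0,"x":-190,"y":5.2,"z":-80,"fingers":40},{"rx":0,"ry":0,"rz":0,"x":-190,"y":5.2,"z":-80,"fingers":40}]' 40
python3 - <<'E'
from h import *
S=cam("scene");v=cv2.cvtColor(S["color"],cv2.COLOR_RGB2HSV)[:,:,2]
m=(v[132:165,335:380]<45).astype(np.uint8);n,l,st,c=cv2.connectedComponentsWithStats(m)
print([(st[i].tolist(),(c[i]+[335,132]).round(1)) for i in range(1,n) if st[i,4]>8])
print(pix(S,np.array([.4965,.2892,.211])),pix(S,np.array([.4965,.2892,.228])))
d=np.array([np.cos(np.radians(77.4)),np.sin(np.radians(77.4)),0]);h=np.array([.5255,.3085,.062])
for q in(-.1,-.075,-.05,0):print(q,pix(S,h+q*d+([0,0,.027] if q==-.1 else 0)))
b=v[160:200,300:350];print(b[::2,::2])
E
```

```text
t: 20.8
eef_pos: [0.4543, 0.107, 0.2787]
orientation: [0.0, 0.782, 0.624, -0.001]
contact_force: [-0.3, 0.6, -0.2]
finger_gap: 0.0401
finger_force: 0.0
[([14, 5, 7, 15, 72], array([351.8, 143.9]))]
[352.56588329 141.75771853] [353.89101064 137.33122659]
-0.1 [320.63076158 178.14691795]
-0.075 [327.64020468 183.18775563]
-0.05 [335.88179753 182.67094139]
0 [352.32259845 181.63997078]
[[110 109 108 107 113 136 143 156 158 158 158 156 153 156 155 158 172 152
  137 132 102 110 116  56  85]
 [106 107 105 104 101 130 149 158 154 155 157 160 172 146 152 128 102 111
  113 112 112 112 110  66  48]
 [105 106 111 110 114 120 153 163 166 145 145 118 109 114 115 114 114 114
  117 119 116 114  80  69  70]
 [111 115 112 114 115 113 137 110 111 114 116 115 114 114 118 119 117 116
  111 108 109 116  70  69  75]
 [116 115 113 111 114 116 118 116 115 115 117 118 118 118 113 110 111 109
  112 112 114 112  63  73  75]
 [110 113 114 114 114 114 115 116 116 116 113 111 110 107 110 110 110 111
  111 113 116 102  63  75  74]
 [113 111 113 113 114 115 112 109 108 107 108 109 109 109 109 112 113 120
  123 123 
[... 686 characters left out ...]
98 118 124 105 116 133 130 113 117 114
  130  99 171 151 136 115  79]
 [ 74  73  73  73  71 111  92 112 109 121 123 111 115 158 162 136 114 113
  116 100 151 146 157 131 118]
 [167 164 164 165 165 166  59 115 112 127 112 110 108 135 142 148 113 114
  114 104 127 125 124 116 113]
 [156 155 157 154 155 159 101 116 100  59  54 108 114 139 155 143 115 116
  117 112 128 128 122 117 116]
 [158 154 154 154 155 159 115  76  82  58  57  55  52  95 115 116 121 119
  118 122 119 118 102  79  91]
 [155 153 152 155 150 152 144  56  57  59  58  57  69  77 110  57  59  57
   61  62  60  61  61  61  57]
 [155 154 154 155 151 152 158  71  80  79  80  78  78  46  58  56  52  52
   51  50  49  63  61  76  75]]
```

The numbers agree with the crank at its stop (its top at row 137, as predicted) and the carriage home (the post at about (320,178)). The robot is clear of everything, so I'm handing in.

```bash
python3 -c "
from workcell import arm
print(arm.sign_off())"
```

```text
the job is handed in; nothing more can be done
None
```

I laid the bolt in the V-blocks, slid the carriage to its stop, wound the wheel to its stop after about 391°, and handed the job in at about 21 s. The sign-off returned no verdict, and I could not read the pad's force on the bolt directly.

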